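Lift a microplate from the warming block to the balance with a flat lifter

ROBOT

A 6-joint arm with a two-finger parallel gripper is mounted at the origin on the work surface. World frame = base frame: x ahead of the robot, y to its left, z up, the work surface at z = 0. Lengths are in m, angles in rad, forces in N, time in s.
With the tool pointing down it reaches from about 0.275 to 0.85 m from the base axis. Payload 19 kg.
Tool frame: the origin (TCP) lies at the very end of the fingers, on their centre line; the grasp point (between the pads) lies 19 mm behind it (env.tcp_to_grasp is the distance from the TCP to the grasp point, in m); z points along the fingers, y is the direction in which the jaws open and shut (so a half turn about z gives the same grasp; the last joint's range is limited). The gripper opens to 85 mm and grips with 20 to 120 N. Pads are 22 mm wide; open, the fingers measure 114 mm over their backs; the gripper's body (76 mm by 85 mm) begins 54 mm behind the grasp point. The pads swing forward as they close: fully open they stand 13 mm farther back than shut.
Start: joints at [-1.315, 0.15, 1.437, -0, 1.554, -0.134], TCP at [0.218, -0.532, 0.231] pointing down, gripper open.
Joint ranges: [-2.8, 2.8], [-0.68, 2.1], [0.12, 2.68], [-1.39, 4.53], [0.16, 2.79], [-2.81, 2.81]. Speed limits (rad/s): [1.89, 1.89, 2.22, 3.01, 3.01, 3.01].

INTERFACE

Orientations are given as a 3x3 rotation matrix whose columns are the frame's x, y, z axes.
In Python, from plant import status, optics, hand_in, env gives the robot as it stands. The module is installed in compiled form; this text tells all that it offers.
- The arm moves only by the tool drive_tool, never from a script. Its argument "steps" is a list of rows, each an object with "rot": the turn, a rotation vector about the tool's x, y, z in rad, a list of three; "linear": the shift along the tool's x, y, z in m, a list of three; "claw": the opening, from -1 (shut) to 1 (fully open). A call has 1 to 5 rows; each row shifts and turns the commanded pose from where the row before left it, along the tool's axes as they then stand; what a row does not reach is not made up. A row lasts 1/8 s, in which the tool goes at most 62.5 mm and 10.7 degrees, less where a joint would pass 70% of its speed; a pose out of reach is approached as far as the arm can. A call is refused whole if a number of a shift passes 0.0625 or a number of a turn 0.188, either way. A call with a gripper value outside its range is refused whole. The fingers move at their own pace and stop on an object; the grip force is fixed at half the most. Time passes only in rows, so rows that do not move let the fingers close. It gives the time, the measured TCP pose, the force and the opening at its end, in the units of the state.
- status.observe(): the state, without advancing time (a new reading comes with each control period).
- optics.camera(name): name is "scene" or "top" or "wrist"; returns the picture (384x512x3 uint8, red, green, blue); there is no depth.
- optics.camera_params(name): a dict with "fovy" (degrees; the focal length in pixels is half the picture's height over the tangent of half this angle, whatever the lens; pixels are square), "cx", "cy" (the principal point, pixels), "xyz" and "attitude" of the camera in the world; the wrist camera has in their place "mount" (4x4, takes a point from camera to tool coordinates, whose origin is the TCP and whose axes are the flange's). Camera axes: x right, y up, looking along -z (the intrinsics and any distortion apply to the point x, -y, -z); pixel columns grow to the right and rows downward; lengths in m; the calibration is good to about 2 mm. A picture is of the moment at which its call begins: read the wrist's pose just before it. camera_params takes no time and is no camera call.
- hand_in(): hands the job in, once; it reports no verdict.
The state is a dict: "clock": time; "joint_pos": joint angles; "qvel": joint speeds; "joint_efforts": joint torques, N m; "eef_pos": TCP position; "tcp_rot": TCP orientation; "wrist_force": force on the tool from outside, world axes, zero at the start; "wrist_torque": the same for the moment, N m; "gripper_width": finger opening in m.
Only numpy, scipy, OpenCV 4.12 (cv2) and the standard library are available. Lean on these libraries where they do the work, as an engineer would, in place of code of your own. Each camera call takes 0.05 s, during which the arm holds its last target. There are 200 camera calls.

TASK

Use the flat lifter to move the white microplate from the warming block onto the balance: slide the blade under the plate in the gap between the rails, lift it, carry it level, and set it down centred and square on the balance's two rails. Then draw the lifter out and lay it flat on the bench, clear of everything. Never touch the plate with the gripper, and leave the tip box, the bottle and the beaker where they stand.

Things in the scene. Friction and masses are not known exactly. Their poses are not given: they have to be found in the camera images.
- plate: White 24-well microplate, a flat slab 128 (x) x 86 (y) x 16 mm (z), about 130 g. Origin: centre of its underside. It starts lying level on the warming block's two rails, its long side x along them, within 6 mm and a few degrees of centred.
- lifter: Loose flat lifter, lying on the bench: steel blade with a black handle cranked up behind it. x along the blade away from the handle, z up. Origin: on the blade's underside, to come under the plate's centre. Blade x -75 to 55 mm, 44 wide, z 0 to 2.5. At x -77 a 20 mm wide strip rises to the handle: bar x -168 to -68, 22 wide (y), z 45 to 71. 180 g, balances at x -44.
- lifter_grip (a point): Point in the middle of the lifter's handle where it is best gripped from above, fingers closing across the handle (lifter y): at x -90, y 0, z 58 mm in the lifter's frame.
- warmer: Warming block, fixed: grey box 200 (x) x 150 x 42 mm, black dial on its front (-x, towards the robot), metal top at height 50 mm. On it two metal rails run along x, 130 long, 6 wide, 12 high, at y +-33 mm, leaving a channel 60 mm wide, open at both ends. Origin: on the bench under the middle of the rails.
- warmer_rest (a point): Middle between the warming block's rails at the level of their tops (62 mm above the bench); axes as the block's.
- balance: Balance, fixed: cream box x -130 to 100 mm, 180 wide, 45 high, display on its front part (-x, towards the robot); white hump to 59 mm, steel pan 150 x 130 with its top at height 70. On the pan two metal rails along x, 130 long, 6 wide, 12 high, at y +-33 mm, leave a channel 60 wide, open at both ends. Origin: on the bench under the middle of the rails.
- balance_rest (a point): Middle between the balance's rails at the level of their tops (82 mm above the bench): where the centre of the plate's underside must come; x along the rails.
- tipbox: Bystander: box of pipette tips, 120 x 85 x 54 mm, loose, beyond the work. Origin: centre of its underside.
- bottle: Bystander: amber bottle, 64 mm across, 150 mm high, loose. Origin: centre of its underside.
- beaker: Bystander: glass beaker, 72 mm across, 90 mm high, loose. Origin: centre of its underside.
Things that resemble listed ones, but are neither listed nor needed, are in the scene too. Several things have the shape of the plate; the one meant has the colours described above.

How it is judged:
By the outcome, as a careful person would: the job done as asked, in the order asked, and still so for the second after the job is handed in, with the robot touching nothing.
It also fails if it takes over 72 s, if anything falls off the work surface, if the arm or the gripper's body presses on something with over 40 N, if the wrist force passes 120 N, or if a joint passes its speed limit or range.

## Working session

There is one attempt and no reset: what is moved stays moved. The work goes in short steps, Python scripts to look and compute and a tool call to move; the robot and the scene stay as the last step left them, time stands still between calls to the robot, and variables do not carry over. Pictures are saved under pics/ and viewed, about 8 in all and at most 12, crops included, and the job is handed in when it is done.

Besides the shell and the picture viewer there is one more tool, called after "Emit:" as name([rows], argument=value, ...), one row to a line, values as JSON. drive_tool: Moves the arm, as the interface text tells. Its arguments: {"type":"object","properties":{"steps":{"type":"array"}},"required":["steps"]}

```bash
mkdir -p pics
python3 - <<'E'
from plant import status,optics,env
import cv2,numpy as np
for n in ("scene","top"):
    im=optics.camera(n); cv2.imwrite(f"pics/{n}0.png",im[:,:,::-1])
    print(n,optics.camera_params(n))
print(optics.camera_params("wrist"))
s=status.observe();print(s)
a=cv2.imread("pics/scene0.png");b=cv2.imread("pics/top0.png")
cv2.imwrite("pics/topbig.png",cv2.resize(b,(800,600),interpolation=cv2.INTER_CUBIC))
E
ls
```

```text
scene {'fovy': 43.846971250724245, 'cx': 252.68243273093256, 'cy': 196.35355552831516, 'xyz': array([ 1.30746345, -0.27430292,  1.36793111]), 'attitude': array([[ 0.37178279, -0.79199176,  0.48427948],
       [ 0.92831864,  0.31637842, -0.19526699],
       [ 0.00143427,  0.52216257,  0.85284476]])}
top {'fovy': 55.145584342942314, 'cx': 256.71130460585493, 'cy': 195.06619093572593, 'xyz': array([0.37042039, 0.01022646, 1.54037   ]), 'attitude': array([[ 0.0160819 ,  0.99227193, -0.12303569],
       [-0.9998627 ,  0.0164512 ,  0.00198614],
       [ 0.00399487,  0.12298685,  0.99240026]])}
{'fovy': 63.86350948674878, 'cx': 252.47614478445917, 'cy': 190.67618255825673, 'mount': array([[ 3.75482479e-04,  9.58153043e-01,  2.86256187e-01,
         7.27190213e-02],
       [ 9.99999908e-01, -2.99791129e-04, -3.08243684e-04,
        -7.17510493e-04],
       [-2.09527559e-04,  2.86256276e-01, -9.58153067e-01,
        -1.42524561e-01],
       [ 0.00000000e+00,  0.00000000e+00,  0.00000000e+00,
         1.00000000e+00]])}
{'clock': 0.1, 'joint_pos': array([-1.31496580e+00,  1.50929477e-01,  1.43792913e+00,  5.28306811e-06,
        1.55381145e+00, -1.34014922e-01]), 'qvel': array([-4.74985047e-04, -2.11702383e-03, -2.06563998e-03, -5.41325740e-05,
       -7.34882189e-04,  6.96961096e-04]), 'joint_efforts': array([ 5.48973490e-03, -7.14379263e+01, -5.71795714e+01,  9.68639483e-06,
        7.06870909e-03, -2.48802741e-05]), 'eef_pos': array([ 0.21844666, -0.53165702,  0.23075839]), 'tcp_rot': array([[ 9.24967862e-01,  3.80045239e-01, -2.67526252e-04],
       [ 3.80045304e-01, -9.24967285e-01,  1.04367736e-03],
       [ 1.49191579e-04, -1.06704011e-03, -9.99999420e-01]]), 'wrist_force': array([-0.79234338, -0.28004201,  0.52298038]), 'wrist_torque': array([ 0.03177119, -0.00070884,  0.0010193 ]), 'gripper_width': 0.08585912648250997}
pics
```

View pics/topbig.png

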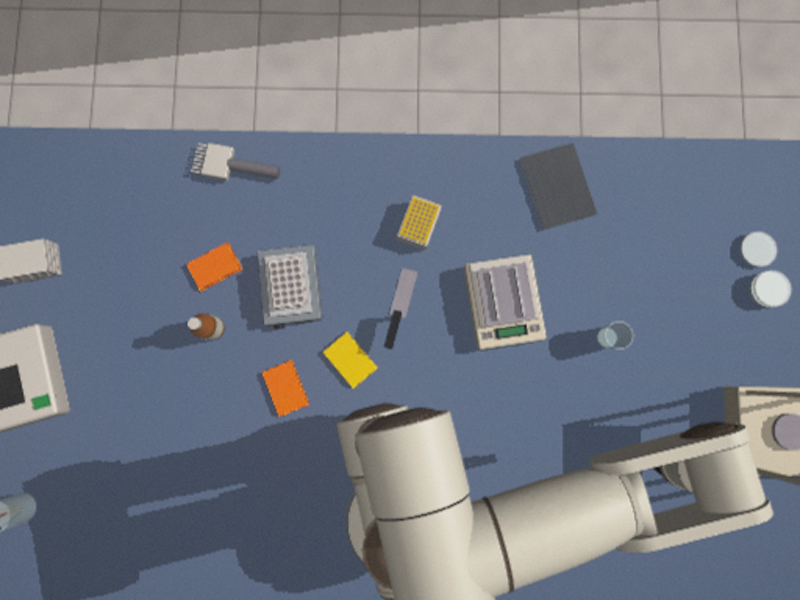

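View pics/scene0.png

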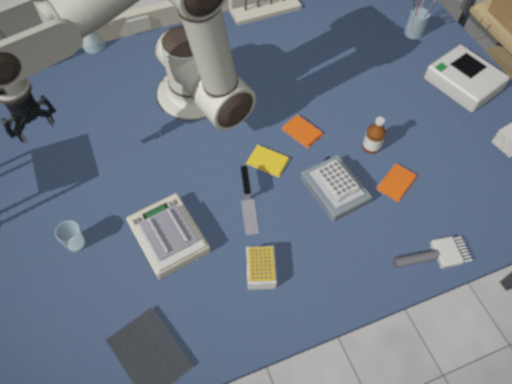

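The top view shows (in 800x600 pixels) the lifter with its blade up at (404,288) and handle at (394,330). The white plate sits on the warmer at (289,283), and the balance is at (507,300). The only other plate-like things are orange at (214,267) and (285,388), and yellow at (349,360). Only the one on the warmer is white. Next I'll get rough positions.

```bash
cat > h.py <<'E'
import numpy as np, cv2
from plant import status,optics,env
def K(p,h=384):
    f=h/2/np.tan(np.radians(p['fovy'])/2); return f,p['cx'],p['cy']
def campose(name,s=None):
    p=optics.camera_params(name)
    if name!='wrist': return p,np.array(p['attitude']),np.array(p['xyz'])
    s=s or status.observe(); M=np.array(p['mount'])
    R=np.array(s['tcp_rot']); return p,R@M[:3,:3],R@M[:3,3]+np.array(s['eef_pos'])
def ray(pc,uv,z):
    p,R,t=pc; f,cx,cy=K(p); uv=np.atleast_2d(np.array(uv,float))
    d=np.c_[(uv[:,0]-cx)/f,-(uv[:,1]-cy)/f,-np.ones(len(uv))]@R.T
    return t+d*((z-t[2])/d[:,2])[:,None]
def proj(pc,X):
    p,R,t=pc; f,cx,cy=K(p); c=(np.atleast_2d(X)-t)@R
    return np.c_[cx-f*c[:,0]/c[:,2],cy+f*c[:,1]/c[:,2]]
def shot(n,name):
    s=status.observe(); pc=campose(name,s); im=optics.camera(name)[:,:,::-1].copy()
    cv2.imwrite(f'pics/{n}.png',im); np.savez(f'pics/{n}.npz',R=pc[1],t=pc[2]); return im,pc
def load(n,name):
    z=np.load(f'pics/{n}.npz'); return cv2.imread(f'pics/{n}.png'),(optics.camera_params(name),z['R'],z['t'])
E
python3 - <<'E'
from h import *
pc=campose('top'); k=512/800
for n,uv,z in [('blade tip',(408,270),0),('handle end',(390,346),.07),('blade',(403,290),0),('plate',(289,283),.078),('warmer bl',(259,248),.05),('warmer',(290,286),.05),('bal pan',(505,293),.07),('bal rail1 t',(489,270),.082),('bal rail1 b',(494,318),.082),('rail2t',(518,266),.082),('rail2b',(524,313),.082),('bottle',(208,327),.1),('beaker',(612,337),.02),('tip',(419,222),.054),('yellow',(349,360),.0)]:
    print(n,ray(pc,np.array(uv)*k,z)[0].round(3))
c=lambda u,v,w,h:cv2.imread('pics/top0.png')[v:v+h,u:u+w]
b=np.hstack([cv2.resize(c(158,150,55,65),(330,390),interpolation=2),cv2.resize(c(240,165,30,65),(180,390),interpolation=2),cv2.resize(c(295,158,60,65),(280,390)[:0] or (360-80,303),interpolation=2) if 0 else np.zeros((390,1,3),np.uint8)])
E
```

```text
blade tip [ 0.657 -0.01   0.   ]
handle end [0.446 0.034 0.07 ]
blade [0.602 0.003 0.   ]
plate [0.603 0.297 0.078]
warmer bl [0.7   0.385 0.05 ]
warmer [0.6   0.299 0.05 ]
bal pan [ 0.588 -0.261  0.07 ]
bal rail1 t [ 0.645 -0.218  0.082]
bal rail1 b [ 0.521 -0.23   0.082]
rail2t [ 0.657 -0.293  0.082]
rail2b [ 0.535 -0.307  0.082]
bottle [0.485 0.491 0.1  ]
beaker [ 0.482 -0.553  0.02 ]
tip [ 0.777 -0.037  0.054]
yellow [0.411 0.144 0.   ]
```

```bash
cat >> h.py <<'E'
from scipy.spatial.transform import Rotation as Ro
def yawR(a):  # tool down, tool x at world yaw a
    c,s=np.cos(a),np.sin(a); return np.array([[c,s,0],[s,-c,0],[0,0,-1.]])
def plan(target,yaw,n,nr=None,T=None):
    """rows from the present pose to target; turn spread over first nr rows"""
    s=status.observe(); p=np.array(s['eef_pos']);R=np.array(s['tcp_rot'])
    Rt=yawR(yaw) if T is None else T; nr=nr or n
    rv=Ro.from_matrix(R.T@Rt).as_rotvec(); d=(np.array(target)-p)/n
    print('from',p.round(4),'yaw',np.degrees(np.arctan2(R[1,0],R[0,0])).round(2),'rot',rv.round(4),'d',(d*n).round(4))
    for i in range(n):
        r=rv/nr if i<nr else rv*0
        print(i,'rot',r.round(4).tolist(),'lin',(R.T@d).round(4).tolist()); R=R@Ro.from_rotvec(r).as_matrix()
E
python3 -c "
from h import *
plan((.50,.02,.26),np.radians(-12),12,5)"
```

```text
from [ 0.2184 -0.5317  0.2308] yaw 22.34 rot [-1.100e-03  2.000e-04  5.993e-01] d [0.2816 0.5517 0.0292]
0 rot [-0.0002, 0.0, 0.1199] lin [0.0392, -0.0336, -0.0024]
1 rot [-0.0002, 0.0, 0.1199] lin [0.0349, -0.0381, -0.0024]
2 rot [-0.0002, 0.0, 0.1199] lin [0.0301, -0.0419, -0.0024]
3 rot [-0.0002, 0.0, 0.1199] lin [0.0248, -0.0452, -0.0024]
4 rot [-0.0002, 0.0, 0.1199] lin [0.0193, -0.0479, -0.0024]
5 rot [-0.0, 0.0, 0.0] lin [0.0134, -0.0498, -0.0024]
6 rot [-0.0, 0.0, 0.0] lin [0.0134, -0.0498, -0.0024]
7 rot [-0.0, 0.0, 0.0] lin [0.0134, -0.0498, -0.0024]
8 rot [-0.0, 0.0, 0.0] lin [0.0134, -0.0498, -0.0024]
9 rot [-0.0, 0.0, 0.0] lin [0.0134, -0.0498, -0.0024]
10 rot [-0.0, 0.0, 0.0] lin [0.0134, -0.0498, -0.0024]
11 rot [-0.0, 0.0, 0.0] lin [0.0134, -0.0498, -0.0024]
```

```bash
python3 -c "
from h import *
plan((.56,-.265,.28),np.radians(5),10,3)"
```

```text
from [ 0.2184 -0.5317  0.2308] yaw 22.34 rot [-0.0011  0.      0.3026] d [0.3416 0.2667 0.0492]
0 rot [-0.0004, 0.0, 0.1009] lin [0.0417, -0.0117, -0.0049]
1 rot [-0.0004, 0.0, 0.1009] lin [0.0403, -0.0158, -0.0049]
2 rot [-0.0004, 0.0, 0.1009] lin [0.0385, -0.0198, -0.0049]
3 rot [-0.0, 0.0, 0.0] lin [0.0363, -0.0236, -0.0049]
4 rot [-0.0, 0.0, 0.0] lin [0.0363, -0.0236, -0.0049]
5 rot [-0.0, 0.0, 0.0] lin [0.0363, -0.0236, -0.0049]
6 rot [-0.0, 0.0, 0.0] lin [0.0363, -0.0236, -0.0049]
7 rot [-0.0, 0.0, 0.0] lin [0.0363, -0.0236, -0.0049]
8 rot [-0.0, 0.0, 0.0] lin [0.0363, -0.0236, -0.0049]
9 rot [-0.0, 0.0, 0.0] lin [0.0363, -0.0236, -0.0049]
```

Emit:
drive_tool([
  {"rot": [0,0,0.1],"linear": [0.042,-0.012,-0.005],"claw": 1},
  {"rot": [0,0,0.1],"linear": [0.04,-0.016,-0.005],"claw": 1},
  {"rot": [0,0,0.1],"linear": [0.0385,-0.02,-0.005],"claw": 1},
  {"rot": [0,0,0],"linear": [0.036,-0.0235,-0.005],"claw": 1},
  {"rot": [0,0,0],"linear": [0.036,-0.0235,-0.005],"claw": 1},
])

```text
clock: 0.72
eef_pos: [0.389, -0.3968, 0.2562]
tcp_rot: [[0.996, 0.09, -0.0], [0.09, -0.996, 0.0], [-0.0, -0.0, -1.0]]
wrist_force: [0.7, -0.6, -0.4]
gripper_width: 0.0856
```

Emit:
drive_tool([
  {"rot": [0,0,0],"linear": [0.036,-0.0235,-0.005],"claw": 1},
  {"rot": [0,0,0],"linear": [0.036,-0.0235,-0.005],"claw": 1},
  {"rot": [0,0,0],"linear": [0.036,-0.0235,-0.005],"claw": 1},
  {"rot": [0,0,0],"linear": [0.036,-0.0235,-0.005],"claw": 1},
  {"rot": [0,0,0],"linear": [0.036,-0.0235,-0.005],"claw": 1},
])

```text
clock: 1.35
eef_pos: [0.5578, -0.2636, 0.2811]
tcp_rot: [[0.996, 0.09, -0.0], [0.09, -0.996, 0.0], [-0.0, -0.0, -1.0]]
wrist_force: [0.7, -0.6, 0.2]
gripper_width: 0.0852
```

```bash
python3 -c "
from h import *
im,pc=shot('wbal','wrist'); print(status.observe()['eef_pos'])
plan((.50,.02,.26),np.radians(-12),7,3)"
```

```text
[ 0.56081948 -0.26059469  0.28141724]
from [ 0.5608 -0.2606  0.2814] yaw 5.28 rot [-0.0016 -0.001   0.3016] d [-0.0608  0.2806 -0.0214]
0 rot [-0.0005, -0.0003, 0.1005] lin [-0.005, -0.0407, 0.0031]
1 rot [-0.0005, -0.0003, 0.1005] lin [-0.009, -0.04, 0.0031]
2 rot [-0.0005, -0.0003, 0.1005] lin [-0.013, -0.0389, 0.0031]
3 rot [-0.0, -0.0, 0.0] lin [-0.0168, -0.0374, 0.0031]
4 rot [-0.0, -0.0, 0.0] lin [-0.0168, -0.0374, 0.0031]
5 rot [-0.0, -0.0, 0.0] lin [-0.0168, -0.0374, 0.0031]
6 rot [-0.0, -0.0, 0.0] lin [-0.0168, -0.0374, 0.0031]
```

View pics/wbal.png

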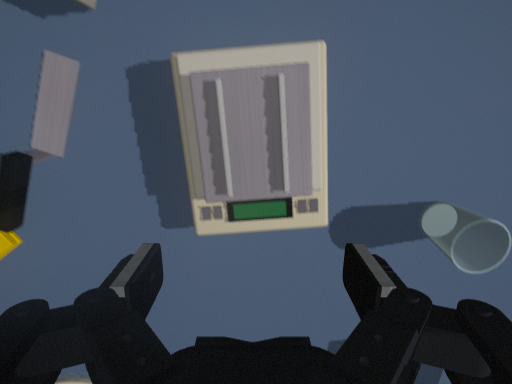

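The wrist view shows the balance rails running from (220,80) to (229,195) and from (282,74) to (288,190), with the display below them at (260,210). The lifter is partly visible on the left.

```bash
cat >> h.py <<'E'
def rails(im,pc,box,z,thr=190,amin=150):
    x0,y0,x1,y1=box; g=cv2.cvtColor(im,cv2.COLOR_BGR2HSV)[y0:y1,x0:x1]
    m=((g[:,:,2]>thr)&(g[:,:,1]<45)).astype(np.uint8)
    n,l,st,c=cv2.connectedComponentsWithStats(m); o=[]
    for i in range(1,n):
        if st[i,4]<amin: continue
        q=np.argwhere(l==i)[:,::-1].astype(np.float32); r=cv2.minAreaRect(q)
        b=cv2.boxPoints(r)+[x0,y0]; w=ray(pc,b,z)
        e=[np.linalg.norm(w[1]-w[0]),np.linalg.norm(w[2]-w[1])]; k=np.argmax(e); d=w[k+1]-w[k]; d*=np.sign(d[0])
        o.append((w.mean(0)[:2],np.degrees(np.arctan2(d[1],d[0])),sorted(e),np.array(r[0])+[x0,y0]))
        print('comp',st[i,4],'px',o[-1][3].round(1),'world',w.mean(0).round(4),'yaw',o[-1][1].round(2),'size',np.round(o[-1][2],4))
    return o
E
python3 -c "
from h import *
im,pc=load('wbal','wrist')
for y in (100,140,180): print(im[y,205:300].max(1).tolist())
rails(im,pc,(195,68,310,200),.082,175)
"
```

```text
[97, 88, 88, 91, 92, 93, 93, 92, 92, 90, 90, 89, 111, 136, 153, 156, 162, 156, 144, 124, 124, 125, 124, 125, 125, 124, 124, 123, 123, 124, 124, 124, 123, 126, 128, 128, 126, 126, 125, 127, 127, 129, 125, 126, 124, 127, 127, 127, 126, 125, 125, 128, 127, 124, 127, 127, 129, 129, 128, 120, 113, 95, 97, 95, 94, 95, 94, 94, 95, 97, 92, 95, 94, 87, 101, 132, 155, 156, 160, 157, 140, 126, 129, 127, 129, 130, 126, 130, 128, 131, 131, 129, 131, 130, 126]
[121, 123, 123, 115, 106, 99, 89, 90, 89, 92, 91, 91, 89, 90, 89, 90, 102, 129, 150, 153, 156, 154, 140, 120, 123, 123, 122, 122, 122, 122, 121, 121, 122, 123, 123, 125, 122, 125, 127, 127, 126, 125, 126, 126, 124, 123, 123, 123, 124, 125, 124, 123, 125, 126, 125, 123, 122, 123, 127, 129, 128, 118, 109, 93, 92, 94, 94, 91, 90, 91, 93, 93, 92, 90, 89, 82, 96, 130, 152, 155, 155, 150, 143, 128, 128, 130, 128, 128, 129, 129, 129, 130, 130, 127, 129]
[120, 125, 123, 123, 123, 123, 123, 117, 98, 88, 90, 89, 89, 86, 90, 87, 87, 89, 89, 89, 92, 123, 149, 152, 156, 155, 140, 120, 123, 122, 122, 122, 122, 121, 121, 121, 123, 122, 123, 123, 123, 122, 124, 127, 122, 124, 125, 124, 124, 123, 124, 125, 124, 125, 124, 125, 127, 125, 124, 124, 127, 127, 128, 111, 100, 92, 91, 90, 90, 89, 89, 90, 91, 91, 91, 91, 90, 83, 93, 128, 154, 154, 160, 154, 138, 130, 131, 131, 130, 130, 131, 132, 131, 131, 130]
```

Emit:
drive_tool([
  {"rot": [0,0,0.1],"linear": [-0.005,-0.041,0.003],"claw": 1},
  {"rot": [0,0,0.1],"linear": [-0.009,-0.04,0.003],"claw": 1},
  {"rot": [0,0,0.1],"linear": [-0.013,-0.039,0.003],"claw": 1},
  {"rot": [0,0,0],"linear": [-0.017,-0.0375,0.003],"claw": 1},
  {"rot": [0,0,0],"linear": [-0.017,-0.0375,0.003],"claw": 1},
])

```text
clock: 2.02
eef_pos: [0.5127, -0.0623, 0.2659]
tcp_rot: [[0.978, -0.209, -0.0], [-0.209, -0.978, 0.0], [-0.001, -0.0, -1.0]]
wrist_force: [1.0, -0.5, -0.2]
gripper_width: 0.0853
```

Emit:
drive_tool([
  {"rot": [0,0,0],"linear": [-0.017,-0.0375,0.003],"claw": 1},
  {"rot": [0,0,0],"linear": [-0.017,-0.0375,0.003],"claw": 1},
  {"rot": [0,0,0],"linear": [0,0,0],"claw": 1},
])

```text
clock: 2.4
eef_pos: [0.495, 0.0189, 0.2602]
tcp_rot: [[0.979, -0.206, -0.0], [-0.206, -0.979, 0.0], [-0.0, -0.0, -1.0]]
wrist_force: [0.6, -0.6, 0.5]
gripper_width: 0.0855
```

```bash
python3 -c "
from h import *
im,pc=shot('wlif','wrist'); print(status.observe()['eef_pos'])"
```

```text
[0.49542195 0.01765841 0.26026156]
```

View pics/wlif.png

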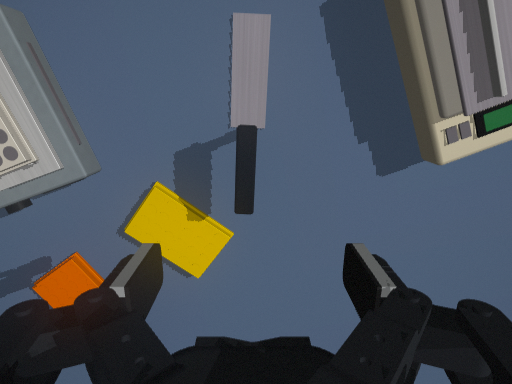

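The lifter's blade spans (232..270, 13..128) and its handle runs from (247,126) to (244,214). The yellow plate at (179,230) is clear of the handle, and no gripper finger should land on it, but I'll check.

```bash
cat >> h.py <<'E'
def rect(m,pc,z,off,name):
    n,l,st,c=cv2.connectedComponentsWithStats(m.astype(np.uint8)); i=1+np.argmax(st[1:,4])
    r=cv2.minAreaRect(np.argwhere(l==i)[:,::-1].astype(np.float32)); b=cv2.boxPoints(r)+np.array(off); w=ray(pc,b,z)
    e=[np.linalg.norm(w[1]-w[0]),np.linalg.norm(w[2]-w[1])]; k=np.argmax(e); d=w[k+1]-w[k]; d*=np.sign(d[0])
    y=np.degrees(np.arctan2(d[1],d[0])); print(name,'c',w.mean(0).round(4),'yaw',y.round(2),'size',np.round(sorted(e),4),'px',np.round(b).tolist(),st[i,4])
    return w.mean(0),y
E
python3 -c "
from h import *
im,pc=load('wbal','wrist'); v=im.max(2)
for (a,b) in ((210,240),(272,298)):
    rect(v[70:200,a:b]>(139 if a<250 else 141),pc,.082,(a,70),'balrail')
im,pc=load('wlif','wrist'); h=cv2.cvtColor(im,cv2.COLOR_BGR2HSV)
c=h[5:135,220:280]; print(c[60,20],c[60,4])
bl,y=rect((c[:,:,1]<60)&(c[:,:,2]>110),pc,.0025,(220,5),'blade')
c=h[115:225,225:265]; 
hd,y2=rect((c[:,:,2]<60)&(c[:,:,1]<200),pc,.071,(225,115),'handle')
d=np.array([np.cos(np.radians(y)),np.sin(np.radians(y))])
print('origin from blade',bl[:2]+.010*d,'grip',bl[:2]-.08*d); print('grip from handle',hd[:2]+.028*d, 'yaw line',np.degrees(np.arctan2(*(bl-hd)[[1,0]])))
"
```

```text
balrail c [ 0.5832 -0.2302  0.082 ] yaw 10.02 size [0.0053 0.1296] px [[216.0, 78.0], [221.0, 78.0], [233.0, 196.0], [228.0, 196.0]] 556
balrail c [ 0.5941 -0.2952  0.082 ] yaw 10.02 size [0.0051 0.1298] px [[279.0, 73.0], [284.0, 73.0], [290.0, 192.0], [285.0, 192.0]] 552
[137  13 135] [108  84 118]
blade c [0.596  0.0023 0.0025] yaw -15.82 size [0.0437 0.1307] px [[228.0, 127.0], [233.0, 12.0], [271.0, 14.0], [266.0, 128.0]] 4141
handle c [0.4928 0.0281 0.071 ] yaw -14.08 size [0.0212 0.0994] px [[234.0, 213.0], [236.0, 125.0], [256.0, 125.0], [254.0, 213.0]] 1709
origin from blade [ 6.05609486e-01 -3.85348323e-04] grip [0.51901727 0.02414602]
grip from handle [0.51969943 0.0204352 ] yaw line -13.994288777993198
```

```bash
python3 -c "
from h import *
plan((.519,.021,.12),np.radians(-14.2),3,3)
im,pc=load('wlif','wrist'); print(ray(pc,[(232,233),(157,183),(125,230),(199,277)],.016).round(3))"
```

```text
from [0.4954 0.0177 0.2603] yaw -11.93 rot [0.     0.0001 0.0396] d [ 0.0236  0.0033 -0.1403]
0 rot [0.0, 0.0, 0.0132] lin [0.0075, -0.0027, 0.0468]
1 rot [0.0, 0.0, 0.0132] lin [0.0074, -0.0028, 0.0468]
2 rot [0.0, 0.0, 0.0132] lin [0.0074, -0.0029, 0.0468]
[[0.4   0.068 0.016]
 [0.489 0.148 0.016]
 [0.434 0.21  0.016]
 [0.342 0.13  0.016]]
```

Emit:
drive_tool([
  {"rot": [0,0,0.013],"linear": [0.0075,-0.003,0.047],"claw": 1},
  {"rot": [0,0,0.013],"linear": [0.0075,-0.003,0.047],"claw": 1},
  {"rot": [0,0,0.013],"linear": [0.0075,-0.003,0.047],"claw": 1},
  {"rot": [0,0,0],"linear": [0,0,0.03],"claw": 1},
  {"rot": [0,0,0],"linear": [0,0,0],"claw": 1},
])

```text
clock: 3.08
eef_pos: [0.5187, 0.0199, 0.0874]
tcp_rot: [[0.969, -0.248, -0.004], [-0.248, -0.969, 0.0], [-0.004, 0.001, -1.0]]
wrist_force: [-0.2, -0.0, 0.8]
gripper_width: 0.0855
```

```bash
python3 -c "
from h import *
plan((.519,.021,.039),np.radians(-14.2),3,3)
im,pc=shot('wlif2','wrist');v=im.max(2)
cv2.imwrite('pics/wlif2b.png',im)"
```

```text
from [0.5187 0.0199 0.0874] yaw -14.34 rot [ 0.0007  0.0041 -0.0024] d [ 0.0003  0.0011 -0.0484]
0 rot [0.0002, 0.0014, -0.0008] lin [0.0001, -0.0004, 0.0161]
1 rot [0.0002, 0.0014, -0.0008] lin [0.0001, -0.0004, 0.0161]
2 rot [0.0002, 0.0014, -0.0008] lin [0.0, -0.0004, 0.0161]
```

View pics/wlif2.png

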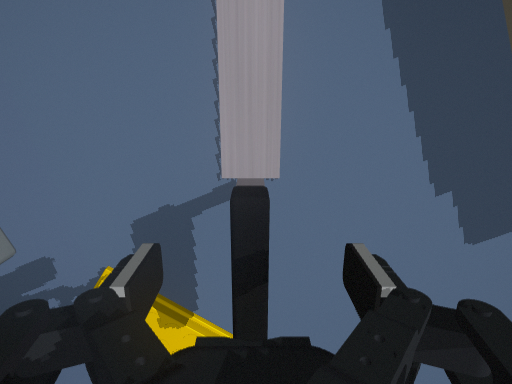

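The handle lies midway between the fingers (column 250 against about 252) and parallel to them. I'll go down and close.

Emit:
drive_tool([
  {"rot": [0,0,0],"linear": [0,0,0.02],"claw": 1},
  {"rot": [0,0,0],"linear": [0,-0.001,0.02],"claw": 1},
  {"rot": [0,0.004,0],"linear": [0,0,0.008],"claw": 1},
  {"rot": [0,0,0],"linear": [0,0,0],"claw": -1},
  {"rot": [0,0,0],"linear": [0,0,0],"claw": -1},
])

```text
clock: 3.75
eef_pos: [0.5205, 0.0215, 0.0425]
tcp_rot: [[0.969, -0.247, 0.005], [-0.247, -0.969, -0.001], [0.005, -0.0, -1.0]]
wrist_force: [-0.6, 0.2, -0.3]
gripper_width: 0.0515
```

Emit:
drive_tool([
  {"rot": [0,0,0],"linear": [0,0,0],"claw": -1},
  {"rot": [0,0,0],"linear": [0,0,0],"claw": -1},
  {"rot": [0,0,0],"linear": [0,0,0],"claw": -1},
  {"rot": [0,0,0],"linear": [0,0,0],"claw": -1},
])

```text
clock: 4.25
eef_pos: [0.5202, 0.0216, 0.042]
tcp_rot: [[0.969, -0.247, 0.005], [-0.247, -0.969, -0.001], [0.005, -0.0, -1.0]]
wrist_force: [-2.5, -0.2, 6.2]
gripper_width: 0.021
```

```bash
python3 -c "
from h import *
im,pc=load('wlif2','wrist');w=ray(pc,(250,186),.071)[0];a=np.radians(-14.2);d=np.array([np.cos(a),np.sin(a)])
print('grip',w[:2]-.022*d); print('blade end',ray(pc,(251,179),.0025)[0], status.observe()['eef_pos'])
im,pc=load('top0','top') if 0 else (cv2.imread('pics/top0.png'),campose('top'))
# plate: white on warmer
h=cv2.cvtColor(im,cv2.COLOR_BGR2HSV)[150:215,158:212]
print((h[:,:,2]>200).sum())
for t in (150,170,190): rect((h[:,:,2]>t)&(h[:,:,1]<50),pc,.078,(158,150),'plate%d'%t)
"
```

```text
grip [0.52436852 0.02019096]
blade end [0.53198332 0.01800526 0.0025    ] [0.52022044 0.02157793 0.04196268]
25
plate150 c [0.6035 0.2989 0.078 ] yaw 8.29 size [0.1106 0.1602] px [[169.0, 163.0], [196.0, 160.0], [200.0, 199.0], [173.0, 202.0]] 770
plate170 c [0.6018 0.2998 0.078 ] yaw 7.68 size [0.1056 0.1548] px [[169.0, 164.0], [195.0, 161.0], [199.0, 199.0], [173.0, 202.0]] 469
plate190 c [0.6412 0.27   0.078 ] yaw 2.14 size [0.0081 0.0246] px [[191.0, 169.0], [193.0, 169.0], [193.0, 175.0], [191.0, 175.0]] 12
```

Emit:
drive_tool([
  {"rot": [0,0,0],"linear": [0,0,-0.01],"claw": -1},
  {"rot": [0,0,0],"linear": [0,0,-0.03],"claw": -1},
  {"rot": [0,0,0],"linear": [0,0,-0.04],"claw": -1},
  {"rot": [0,0,0],"linear": [0,0,-0.04],"claw": -1},
  {"rot": [0,0,0],"linear": [0,0,-0.04],"claw": -1},
])

```text
clock: 4.88
eef_pos: [0.5189, 0.0219, 0.2032]
tcp_rot: [[0.969, -0.247, 0.004], [-0.247, -0.969, -0.001], [0.004, -0.0, -1.0]]
wrist_force: [-0.0, -0.3, -1.5]
gripper_width: 0.0211
```

```bash
python3 -c "
from h import *
plan((.47,.19,.27),np.radians(5),6,4)"
```

```text
from [0.5189 0.0219 0.2032] yaw -14.27 rot [ 0.0006 -0.0041 -0.3364] d [-0.0489  0.1681  0.0668]
0 rot [0.0001, -0.001, -0.0841] lin [-0.0148, -0.0251, -0.0112]
1 rot [0.0001, -0.001, -0.0841] lin [-0.0126, -0.0263, -0.0112]
2 rot [0.0001, -0.001, -0.0841] lin [-0.0104, -0.0273, -0.0112]
3 rot [0.0001, -0.001, -0.0841] lin [-0.0081, -0.028, -0.0111]
4 rot [0.0, -0.0, -0.0] lin [-0.0057, -0.0286, -0.0111]
5 rot [0.0, -0.0, -0.0] lin [-0.0057, -0.0286, -0.0111]
```

Emit:
drive_tool([
  {"rot": [0,-0.001,-0.084],"linear": [-0.015,-0.025,-0.011],"claw": -1},
  {"rot": [0,-0.001,-0.084],"linear": [-0.0125,-0.026,-0.011],"claw": -1},
  {"rot": [0,-0.001,-0.084],"linear": [-0.01,-0.027,-0.011],"claw": -1},
  {"rot": [0,-0.001,-0.084],"linear": [-0.008,-0.028,-0.011],"claw": -1},
  {"rot": [0,0,0],"linear": [-0.006,-0.0285,-0.011],"claw": -1},
])

```text
clock: 5.5
eef_pos: [0.4779, 0.1619, 0.2571]
tcp_rot: [[0.996, 0.088, 0.0], [0.088, -0.996, -0.001], [0.0, 0.001, -1.0]]
wrist_force: [0.3, 0.3, -2.7]
gripper_width: 0.0215
```

Emit:
drive_tool([
  {"rot": [0,0,0],"linear": [-0.006,-0.0285,-0.011],"claw": -1},
  {"rot": [0,0,0],"linear": [0,0,0],"claw": -1},
  {"rot": [0,0,0],"linear": [0,0,0],"claw": -1},
])

```text
clock: 5.88
eef_pos: [0.4699, 0.1886, 0.2671]
tcp_rot: [[0.996, 0.087, -0.0], [0.087, -0.996, -0.001], [-0.0, 0.001, -1.0]]
wrist_force: [0.6, -0.1, -2.6]
gripper_width: 0.0209
```

```bash
python3 -c "
from h import *
im,pc=shot('wplate','wrist'); print(status.observe()['eef_pos'])"
```

```text
[0.46997668 0.18839509 0.26697434]
```

View pics/wplate.png

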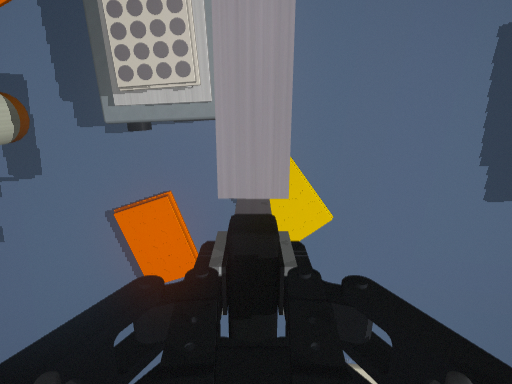

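The view cuts off the far half of the plate, which spans about columns 105 to 200. I'll move 90 mm forward and look again.

Emit:
drive_tool([
  {"rot": [0,0,0],"linear": [0.03,0,-0.01],"claw": -1},
  {"rot": [0,0,0],"linear": [0.03,0,-0.01],"claw": -1},
  {"rot": [0,0,0],"linear": [0.03,0,-0.01],"claw": -1},
  {"rot": [0,0,0],"linear": [0,0,0],"claw": -1},
  {"rot": [0,0,0],"linear": [0,0,0],"claw": -1},
])

```text
clock: 6.55
eef_pos: [0.5595, 0.1961, 0.2965]
tcp_rot: [[0.996, 0.086, -0.001], [0.086, -0.996, -0.001], [-0.001, 0.001, -1.0]]
wrist_force: [-0.1, -0.3, -1.7]
gripper_width: 0.0208
```

```bash
python3 -c "
from h import *
im,pc=shot('wplate2','wrist'); print(status.observe()['eef_pos'])"
```

```text
[0.55919658 0.19624151 0.29674408]
```

View pics/wplate2.png

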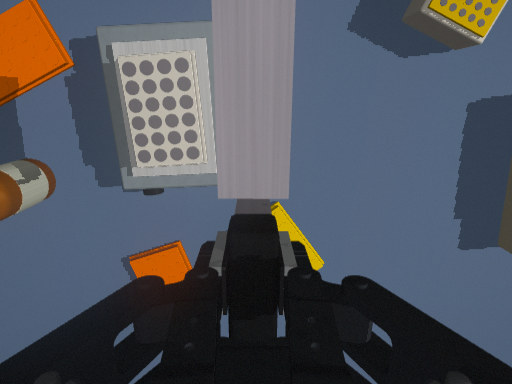

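The white plate is now fully in view, at columns 118–205 and rows 50–167. The orange plates at (30,50) and (160,262) and the yellow one at (297,235) don't match the description. One enlarged crop will confirm it, along with well blobs for a centre measurement.

```bash
python3 -c "
from h import *
im,pc=load('wplate2','wrist'); h=cv2.cvtColor(im,cv2.COLOR_BGR2HSV)
g=im.max(2); x0,y0=112,46; c=g[y0:172,x0:212]
n,l,st,ce=cv2.connectedComponentsWithStats((c<150).astype(np.uint8))
k=[i for i in range(1,n) if 80<st[i,4]<260 and 0.7<st[i,2]/st[i,3]<1.4]
P=ce[k]+[x0,y0]; print(len(k)); W=ray(pc,P,.078)[:,:2]
r=cv2.minAreaRect(W.astype(np.float32)); print('wells',W.mean(0).round(4),r)
A=W-W.mean(0); u,s,v=np.linalg.svd(A); d=v[0]*np.sign(v[0,0]); print('yaw',np.degrees(np.arctan2(d[1],d[0])))
cv2.imwrite('pics/cropplate.png',cv2.resize(im[15:205,85:225],None,fx=3.1,fy=3.1,interpolation=cv2.INTER_CUBIC))
"
```

```text
24
wells [0.6078 0.3041] ((0.6077870726585388, 0.30419978499412537), (0.0965888500213623, 0.05804096534848213), 9.002701759338379)
yaw 9.117255181760939
```

View pics/cropplate.png

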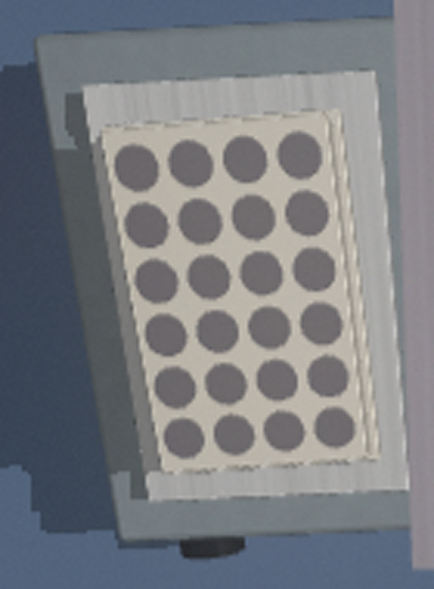

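This confirms the white 24-well plate on the grey warming block. The metal top's corners in the crop are (83,87), (375,72), (408,490) and (150,500).

```bash
python3 -c "
from h import *
im,pc=load('wplate2','wrist')
q=np.array([(83,87),(375,72),(408,490),(150,500)])/3.1+[85,15]-.35
w=ray(pc,q,.05)[:,:2]; print(w.round(4),w.mean(0).round(4)); D=lambda v:(np.linalg.norm(v).round(4),np.degrees(np.arctan2(v[1],v[0])).round(2))
print(D(w[0]-w[3]),D(w[1]-w[2]),D(w[0]-w[1]),D(w[3]-w[2]))
b=np.array([(38,38),(118,538)])/3.1+[85,15]-.35
w2=ray(pc,b,.042)[:,:2]; print('box',w2.round(4),D(w2[0]-w2[1]))
# lifter blade tilt: edges of blade, rear corners px
h=cv2.cvtColor(im,cv2.COLOR_BGR2HSV); c=h[0:205,205:305]; m=((c[:,:,1]<40)&(c[:,:,2]>125))
for y in (5,60,120,180): 
    xs=np.where(m[y])[0]; print(y,xs.min()+205,xs.max()+205,xs.size)
ys=np.where(m[:,48])[0]; print(ys.max())
p,R,t=pc; f,cx,cy=K(p); s=np.array([t])
for y in (5,120,190):
    xs=np.where(m[y])[0]; wpx=xs.max()-xs.min()+1; dep=f*.044/wpx
    u=(xs.max()+xs.min())/2+205; cam=np.array([(u-cx)/f,-(y-cy)/f,-1])*dep; print('blade pt world',(R@cam+t).round(4))
"
```

```text
[[0.6788 0.3698]
 [0.6933 0.2619]
 [0.5357 0.2414]
 [0.5221 0.3489]] [0.6075 0.3055]
(np.float64(0.1581), np.float64(7.59)) (np.float64(0.1589), np.float64(7.42)) (np.float64(0.1088), np.float64(97.63)) (np.float64(0.1083), np.float64(97.21))
box [[0.6952 0.3892]
 [0.5017 0.3661]] (np.float64(0.1949), np.float64(6.81))
5 212 294 83
60 205 292 88
120 205 290 86
180 205 288 84
198
blade pt world [0.679  0.2067 0.2542]
blade pt world [0.621  0.2045 0.2776]
blade pt world [0.5776 0.1979 0.256 ]
```

```bash
python3 -c "
from h import *
im,pc=load('wplate2','wrist'); s=status.observe()
w=ray(pc,(252,198.5),s['eef_pos'][2]-.0395)[0]; R=np.array(s['tcp_rot']); print('rear edge in tool',(R.T@(w-s['eef_pos'])).round(4))
plan((.3821,.2717,.20),np.radians(8.2),6,2)
"
```

```text
rear edge in tool [ 0.0134 -0.0007  0.0395]
from [0.5592 0.1962 0.2967] yaw 4.94 rot [ 0.0006  0.001  -0.0568] d [-0.1771  0.0755 -0.0967]
0 rot [0.0003, 0.0005, -0.0284] lin [-0.0283, -0.0151, 0.0161]
1 rot [0.0003, 0.0005, -0.0284] lin [-0.0279, -0.0159, 0.0161]
2 rot [0.0, 0.0, -0.0] lin [-0.0274, -0.0167, 0.0161]
3 rot [0.0, 0.0, -0.0] lin [-0.0274, -0.0167, 0.0161]
4 rot [0.0, 0.0, -0.0] lin [-0.0274, -0.0167, 0.0161]
5 rot [0.0, 0.0, -0.0] lin [-0.0274, -0.0167, 0.0161]
```

Emit:
drive_tool([
  {"rot": [0,0,-0.028],"linear": [-0.028,-0.015,0.016],"claw": -1},
  {"rot": [0,0,-0.029],"linear": [-0.028,-0.016,0.016],"claw": -1},
  {"rot": [0,0,0],"linear": [-0.0275,-0.017,0.016],"claw": -1},
  {"rot": [0,0,0],"linear": [-0.0275,-0.017,0.016],"claw": -1},
  {"rot": [0,0,0],"linear": [-0.0275,-0.017,0.016],"claw": -1},
])

```text
clock: 7.22
eef_pos: [0.4102, 0.2605, 0.2167]
tcp_rot: [[0.99, 0.143, 0.0], [0.143, -0.99, -0.0], [0.0, 0.0, -1.0]]
wrist_force: [0.9, 0.6, -0.2]
gripper_width: 0.0211
```

Emit:
drive_tool([
  {"rot": [0,0,0],"linear": [-0.0275,-0.017,0.016],"claw": -1},
  {"rot": [0,0,0],"linear": [0,0,0.02],"claw": -1},
  {"rot": [0,0,0],"linear": [0,0,0.02],"claw": -1},
  {"rot": [0,0,0],"linear": [0,0,0.02],"claw": -1},
  {"rot": [0,0,0],"linear": [0,0,0],"claw": -1},
])

```text
clock: 7.85
eef_pos: [0.3811, 0.2728, 0.1402]
tcp_rot: [[0.99, 0.143, -0.002], [0.143, -0.99, -0.002], [-0.002, 0.001, -1.0]]
wrist_force: [0.7, 0.7, -1.9]
gripper_width: 0.021
```

```bash
python3 -c "
from h import *
plan((.3821,.2717,.0965),np.radians(8.2),3,1)
im,pc=shot('scene1','scene')
im2,pc2=shot('wpre','wrist'); cv2.imwrite('pics/pre.png',np.vstack([cv2.resize(im[120:240,250:410],(640,480),interpolation=2)]))
"
```

```text
from [0.3811 0.2728 0.1402] yaw 8.24 rot [0.0012 0.0022 0.0007] d [ 0.001  -0.0011 -0.0437]
0 rot [0.0012, 0.0022, 0.0007] lin [0.0003, 0.0004, 0.0146]
1 rot [0.0, 0.0, 0.0] lin [0.0003, 0.0004, 0.0146]
2 rot [0.0, 0.0, 0.0] lin [0.0003, 0.0004, 0.0146]
```

View pics/pre.png

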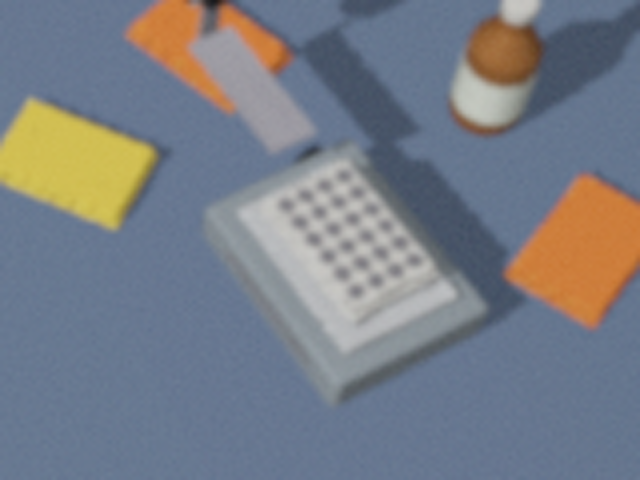

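```bash
python3 -c "
from h import *
im,pc=load('scene1','scene'); d=np.array([.9898,.1433,0]);n=np.array([-.1433,.9898,0]); t=np.array([.3811,.2728,.1402-.0395])
X=[t+.1434*d+.022*n+.0007*n,t+.1434*d-.022*n+.0007*n,t+.0134*d-.022*n]; print('pred tip L,R, rear R',(proj(pc,X)-[250,120])*4)
print('per 3mm down',(proj(pc,np.array(X)-[0,0,.003])-[250,120])*4)
q=np.array([(345,170),(285,205),(413,262),(357,292)])/4+[250,120]
w=ray(pc,q,.078); print('wells centre',w.mean(0).round(4))
"
```

```text
pred tip L,R, rear R [[316.96899495 125.36994961]
 [272.81826456 146.91721287]
 [186.15591214  40.18390604]]
per 3mm down [[316.4678966  127.55338332]
 [272.38549503 149.08158677]
 [185.87498811  42.43831487]]
wells centre [0.6118 0.3028 0.078 ]
```

Emit:
drive_tool([
  {"rot": [0.001,0.002,0],"linear": [0.001,0.001,0.02],"claw": -1},
  {"rot": [0,0,0],"linear": [0,0,0.015],"claw": -1},
  {"rot": [0,0,0],"linear": [0,0,0.007],"claw": -1},
  {"rot": [0,0,0],"linear": [0,0,0],"claw": -1},
  {"rot": [0,0,0],"linear": [0,0,0],"claw": -1},
])

```text
clock: 8.57
eef_pos: [0.3836, 0.2727, 0.0997]
tcp_rot: [[0.99, 0.143, 0.002], [0.143, -0.99, 0.001], [0.002, -0.001, -1.0]]
wrist_force: [0.4, -0.2, -2.5]
gripper_width: 0.0213
```

```bash
python3 -c "
from h import *
plan((.5207,.2917,.0975),np.radians(8.2),7,1)
im,pc=shot('scene2','scene'); im=cv2.resize(im[140:190,280:360],None,fx=8,fy=8,interpolation=2)
cv2.imwrite('pics/pre2.png',im)
d=np.array([.9898,.1433,0]);n=np.array([-.1433,.9898,0]); s=status.observe(); t=np.array(s['eef_pos'])-[0,0,.0395]
X=[t+.1434*d+.0227*n,t+.1434*d-.0213*n]; print('pred',(proj(pc,X)-[280,140]+.5)*8-.5)
"
```

```text
from [0.3836 0.2727 0.0997] yaw 8.24 rot [-0.0007 -0.0025  0.0007] d [ 0.1371  0.019  -0.0022]
0 rot [-0.0007, -0.0025, 0.0007] lin [0.0198, 0.0001, 0.0004]
1 rot [-0.0, -0.0, 0.0] lin [0.0198, 0.0001, 0.0003]
2 rot [-0.0, -0.0, 0.0] lin [0.0198, 0.0001, 0.0003]
3 rot [-0.0, -0.0, 0.0] lin [0.0198, 0.0001, 0.0003]
4 rot [-0.0, -0.0, 0.0] lin [0.0198, 0.0001, 0.0003]
5 rot [-0.0, -0.0, 0.0] lin [0.0198, 0.0001, 0.0003]
6 rot [-0.0, -0.0, 0.0] lin [0.0198, 0.0001, 0.0003]
pred [[386.61651387 156.62226236]
 [300.07705244 199.26953824]]
```

View pics/pre2.png

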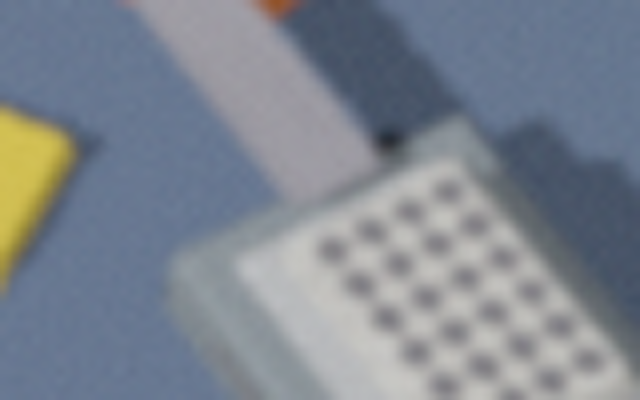

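The predicted blade tip matches the picture to within a pixel, at (385,158) and (297,203) in the crop, so the blade is level and on line. I'll insert it 2 mm lower.

Emit:
drive_tool([
  {"rot": [0,-0.002,0],"linear": [0.005,0,0.0025],"claw": -1},
  {"rot": [0,0,0],"linear": [0.012,0,0],"claw": -1},
  {"rot": [0,0,0],"linear": [0.015,0,0],"claw": -1},
  {"rot": [0,0,0],"linear": [0.015,0,0],"claw": -1},
  {"rot": [0,0,0],"linear": [0.005,0,0],"claw": -1},
])

```text
clock: 9.25
eef_pos: [0.4359, 0.28, 0.0964]
tcp_rot: [[0.99, 0.143, -0.001], [0.143, -0.99, 0.0], [-0.0, -0.0, -1.0]]
wrist_force: [-0.1, 0.8, -2.8]
gripper_width: 0.021
```

Emit:
drive_tool([
  {"rot": [0,0,0],"linear": [0.012,0,0],"claw": -1},
  {"rot": [0,0,0],"linear": [0.02,0,0],"claw": -1},
  {"rot": [0,0,0],"linear": [0.02,0,0],"claw": -1},
  {"rot": [0,0,0],"linear": [0.012,0,0],"claw": -1},
  {"rot": [0,0,0],"linear": [0,0,0],"claw": -1},
])

```text
clock: 9.88
eef_pos: [0.4985, 0.2891, 0.0963]
tcp_rot: [[0.99, 0.143, -0.001], [0.143, -0.99, 0.0], [-0.001, -0.0, -1.0]]
wrist_force: [-0.7, -0.1, -1.9]
gripper_width: 0.0214
```

```bash
python3 -c "
from h import *
plan((.5207,.2917,.0975),np.radians(8.2),2,1)
im,pc=shot('wins','wrist')
g=im.max(2)
print([status.observe()[k].round(2) for k in ('wrist_force','wrist_torque')])
for X in ray(pc,(252,20),.078),: pass
print(proj(pc,[[.6078,.3041,.078]]))
"
```

```text
from [0.4985 0.2891 0.0963] yaw 8.22 rot [-0.0004  0.0006  0.0004] d [0.0222 0.0026 0.0012]
0 rot [-0.0004, 0.0006, 0.0004] lin [0.0112, 0.0003, -0.0006]
1 rot [-0.0, 0.0, 0.0] lin [0.0112, 0.0003, -0.0006]
[array([-0.79,  0.16, -2.17]), array([0.  , 0.06, 0.01])]
[[255.65414566  13.89780603]]
```

Emit:
drive_tool([
  {"rot": [0,0,0],"linear": [0.011,0,0],"claw": -1},
  {"rot": [0,0,0],"linear": [0.011,0,0],"claw": -1},
  {"rot": [0,0,0],"linear": [0,0,0],"claw": -1},
  {"rot": [0,0,0],"linear": [0,0,-0.002],"claw": -1},
  {"rot": [0,0,0],"linear": [0,0,-0.002],"claw": -1},
])

```text
clock: 10.55
eef_pos: [0.5197, 0.2923, 0.1007]
tcp_rot: [[0.99, 0.143, -0.0], [0.143, -0.99, 0.0], [-0.0, -0.0, -1.0]]
wrist_force: [-0.2, 0.0, -2.2]
gripper_width: 0.0212
```

Emit:
drive_tool([
  {"rot": [0,0,0],"linear": [0,0,-0.002],"claw": -1},
  {"rot": [0,0,0],"linear": [0,0,-0.002],"claw": -1},
  {"rot": [0,0,0],"linear": [0,0,-0.003],"claw": -1},
  {"rot": [0,0,0],"linear": [0,0,-0.004],"claw": -1},
  {"rot": [0,0,0],"linear": [0,0,-0.006],"claw": -1},
])

```text
clock: 11.18
eef_pos: [0.5199, 0.2923, 0.1179]
tcp_rot: [[0.99, 0.143, -0.0], [0.143, -0.99, 0.0], [-0.0, -0.0, -1.0]]
wrist_force: [0.1, 0.3, -3.4]
gripper_width: 0.0213
```

Emit:
drive_tool([
  {"rot": [0,0,0],"linear": [0,0,-0.01],"claw": -1},
  {"rot": [0,0,0],"linear": [0,0,-0.015],"claw": -1},
  {"rot": [0,0,0],"linear": [0,0,-0.015],"claw": -1},
  {"rot": [0,0,0],"linear": [0,0,-0.008],"claw": -1},
  {"rot": [0,0,0],"linear": [0,0,0],"claw": -1},
])

```text
clock: 11.8
eef_pos: [0.5202, 0.2924, 0.1663]
tcp_rot: [[0.99, 0.143, 0.001], [0.143, -0.99, 0.001], [0.001, -0.001, -1.0]]
wrist_force: [-0.1, 0.1, -4.0]
gripper_width: 0.0211
```

```bash
python3 -c "
from h import *
im,pc=shot('wcar','wrist'); im2,pc2=shot('scene3','scene'); s=status.observe();print(s['eef_pos'],s['tcp_rot'].round(4),s['wrist_force'],s['wrist_torque'])
a=cv2.resize(im2[120:210,260:400],(560,360),interpolation=2); b=cv2.resize(im[0:235,120:400],(280,235)); o=np.zeros((600,560,3),np.uint8); o[:360]=a; o[360:595,:280]=b
cv2.imwrite('pics/car.png',o)
"
```

```text
[0.51978415 0.29222124 0.16517167] [[ 9.897e-01  1.433e-01 -8.000e-04]
 [ 1.433e-01 -9.897e-01  2.000e-04]
 [-7.000e-04 -3.000e-04 -1.000e+00]] [-0.75387976  0.40808282 -3.4300293 ] [-0.04579041  0.20586781 -0.01103067]
```

View pics/car.png

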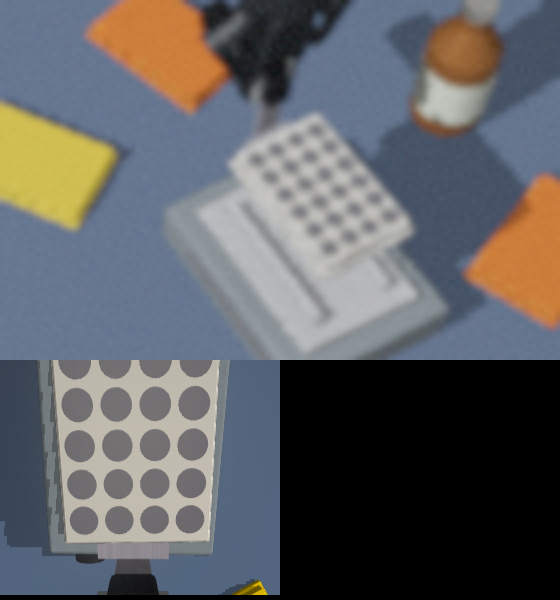

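The plate is on the blade and lifted clear, showing both warmer rails beneath it. Now I'll measure its pose in the tool frame from the wells.

```bash
cat >> h.py <<'E'
def platewells(im,pc,z,box,thr=150,amax=1500):
    x0,y0,x1,y1=box; c=im.max(2)[y0:y1,x0:x1]
    n,l,st,ce=cv2.connectedComponentsWithStats((c<thr).astype(np.uint8))
    k=[i for i in range(1,n) if 300<st[i,4]<amax and .75<st[i,2]/st[i,3]<1.3 and st[i,1]>0]
    P=ce[k]+[x0,y0]; P=P[np.argsort(-P[:,1])]; P=P[:len(P)//4*4].reshape(-1,4,2)
    P=np.array([r[np.argsort(r[:,0])] for r in P]); return P
E
python3 -c "
from h import *
im,pc=load('wcar','wrist'); s=status.observe(); p=s['eef_pos'];R=s['tcp_rot']
P=platewells(im,pc,0,(165,0,345,185)); print(P.shape)
W=np.array([ray(pc,r,p[2]-.0235) for r in P]); 
T=np.array([(w-p)@R for w in W]); print(T[:,:,:2].round(4).tolist())
print('col span per row',[np.linalg.norm(t[3]-t[0]).round(4) for t in T],'row pitch',np.diff(T.mean(1)[:,0]).round(4))
d=(T[-1]-T[0]).mean(0); u=d/np.linalg.norm(d); print('yaw rel tool (deg, +left)',np.degrees(np.arctan2(-u[1],u[0])))
print('centre in tool',T[0].mean(0)+2.5*.01932*u)
"
```

```text
(4, 4, 2)
[[[0.0404, -0.0277], [0.0408, -0.0083], [0.041, 0.0111], [0.0414, 0.0306]], [[0.0599, -0.0279], [0.0602, -0.0085], [0.0605, 0.0108], [0.0608, 0.0302]], [[0.0793, -0.0282], [0.0796, -0.0088], [0.0799, 0.0105], [0.0802, 0.0299]], [[0.0986, -0.0285], [0.099, -0.0091], [0.0992, 0.0103], [0.0995, 0.0296]]]
col span per row [np.float64(0.0583), np.float64(0.0582), np.float64(0.0582), np.float64(0.0581)] row pitch [0.0194 0.0194 0.0193]
yaw rel tool (deg, +left) 0.8205223430359702
centre in tool [0.08921446 0.00073597 0.02343368]
```

Emit:
drive_tool([
  {"rot": [0,0,0],"linear": [-0.0014,0.008,-0.003],"claw": -1},
  {"rot": [0,0,0],"linear": [-0.0032,0.018,-0.005],"claw": -1},
  {"rot": [0,0,0],"linear": [-0.0047,0.026,-0.005],"claw": -1},
  {"rot": [0,0,0],"linear": [-0.0054,0.03,-0.005],"claw": -1},
  {"rot": [0,0,0],"linear": [-0.0054,0.03,-0.005],"claw": -1},
])

```text
clock: 12.52
eef_pos: [0.5158, 0.1765, 0.1889]
tcp_rot: [[0.99, 0.143, -0.0], [0.143, -0.99, 0.0], [-0.0, -0.0, -1.0]]
wrist_force: [0.6, 0.8, -2.6]
gripper_width: 0.0213
```

Emit:
drive_tool([
  {"rot": [0,0,0],"linear": [-0.0054,0.03,-0.003],"claw": -1},
  {"rot": [0,0,0],"linear": [-0.0054,0.03,0],"claw": -1},
  {"rot": [0,0,0],"linear": [-0.0054,0.03,0],"claw": -1},
  {"rot": [0,0,0],"linear": [-0.0054,0.03,0],"claw": -1},
  {"rot": [0,0,0],"linear": [-0.0054,0.03,0],"claw": -1},
])

```text
clock: 13.15
eef_pos: [0.5103, 0.0242, 0.1918]
tcp_rot: [[0.99, 0.143, 0.0], [0.143, -0.99, 0.0], [0.0, -0.0, -1.0]]
wrist_force: [0.6, 0.4, -4.3]
gripper_width: 0.0211
```

Emit:
drive_tool([
  {"rot": [0,0,-0.003],"linear": [-0.0054,0.03,0],"claw": -1},
  {"rot": [0,0,-0.003],"linear": [-0.0054,0.03,0],"claw": -1},
  {"rot": [0,0,-0.003],"linear": [-0.0054,0.03,0],"claw": -1},
  {"rot": [0,0,-0.003],"linear": [-0.0054,0.03,0],"claw": -1},
  {"rot": [0,0,0],"linear": [-0.0054,0.03,0],"claw": -1},
])

```text
clock: 13.78
eef_pos: [0.5057, -0.128, 0.1917]
tcp_rot: [[0.988, 0.155, 0.0], [0.155, -0.988, -0.0], [0.0, 0.0, -1.0]]
wrist_force: [-0.4, 0.7, -3.6]
gripper_width: 0.021
```

Emit:
drive_tool([
  {"rot": [0,0,0],"linear": [-0.0054,0.03,0],"claw": -1},
  {"rot": [0,0,0],"linear": [-0.0054,0.03,0],"claw": -1},
  {"rot": [0,0,0],"linear": [-0.0047,0.026,0],"claw": -1},
  {"rot": [0,0,0],"linear": [-0.0032,0.018,0],"claw": -1},
  {"rot": [0,0,0],"linear": [-0.0014,0.008,0],"claw": -1},
])

```text
clock: 14.4
eef_pos: [0.5036, -0.2409, 0.1914]
tcp_rot: [[0.988, 0.154, -0.0], [0.154, -0.988, 0.0], [-0.0, -0.0, -1.0]]
wrist_force: [-0.4, -0.5, -3.5]
gripper_width: 0.0212
```

```bash
python3 -c "
from h import *
plan((.5005,-.2760,.19),np.radians(9.0),5,2)"
```

```text
from [ 0.5036 -0.2409  0.1914] yaw 8.86 rot [-0.0004  0.0003 -0.0024] d [-0.0031 -0.0351 -0.0014]
0 rot [-0.0002, 0.0001, -0.0012] lin [-0.0017, 0.0068, 0.0003]
1 rot [-0.0002, 0.0001, -0.0012] lin [-0.0017, 0.0068, 0.0003]
2 rot [-0.0, 0.0, -0.0] lin [-0.0017, 0.0068, 0.0003]
3 rot [-0.0, 0.0, -0.0] lin [-0.0017, 0.0068, 0.0003]
4 rot [-0.0, 0.0, -0.0] lin [-0.0017, 0.0068, 0.0003]
```

Emit:
drive_tool([
  {"rot": [0,0,-0.001],"linear": [-0.0015,0.0065,0],"claw": -1},
  {"rot": [0,0,-0.001],"linear": [-0.0025,0.011,0],"claw": -1},
  {"rot": [0,0,0],"linear": [-0.0025,0.011,0],"claw": -1},
  {"rot": [0,0,0],"linear": [-0.0015,0.0055,0],"claw": -1},
  {"rot": [0,0,0],"linear": [0,0,0],"claw": -1},
])

```text
clock: 15.02
eef_pos: [0.5014, -0.275, 0.1912]
tcp_rot: [[0.988, 0.157, -0.0], [0.157, -0.988, 0.001], [-0.0, -0.001, -1.0]]
wrist_force: [0.1, 0.6, -3.6]
gripper_width: 0.0212
```

```bash
cat >> h.py <<'E'
def platetool(name,goal=(.5887,-.2627),gy=9.8):
    s=status.observe(); im,pc=shot(name,'wrist'); p=s['eef_pos'];R=s['tcp_rot']
    P=platewells(im,pc,0,(165,0,345,185)); W=np.array([ray(pc,r,p[2]-.0235) for r in P]); T=np.array([(w-p)@R for w in W])
    d=(T[-1]-T[0]).mean(0); u=d/np.linalg.norm(d); y=np.degrees(np.arctan2(-u[1],u[0])); c=T[0].mean(0)+2.5*.01932*u
    print(P.shape,'yaw rel',y.round(2),'centre in tool',c.round(4),'world',(R@c+p).round(4),'span',[np.linalg.norm(t[3]-t[0]).round(4) for t in T])
    a=np.radians(gy-y); Rt=yawR(a); tgt=np.array([*goal,0])-Rt@np.array([c[0],c[1],0]); print('TCP target',tgt.round(4),'yaw',np.degrees(a).round(2)); return tgt,a
E
python3 -c "
from h import *
t,a=platetool('wbal2'); t[2]=status.observe()['eef_pos'][2]; plan(t,a,2,1); shot('topc','top')
"
```

```text
(4, 4, 2) yaw rel 0.89 centre in tool [0.089  0.0007 0.0235] world [ 0.5894 -0.2618  0.1677] span [np.float64(0.0578), np.float64(0.0578), np.float64(0.0577), np.float64(0.0576)]
TCP target [ 0.5007 -0.2758  0.    ] yaw 8.91
from [ 0.5015 -0.2747  0.1913] yaw 9.03 rot [-0.0007  0.0003  0.002 ] d [-0.0008 -0.0011  0.    ]
0 rot [-0.0007, 0.0003, 0.002] lin [-0.0005, 0.0005, -0.0]
1 rot [-0.0, 0.0, 0.0] lin [-0.0005, 0.0005, -0.0]
```

Nothing slipped during the carry. The balance was measured while the arm was still settling, so I'll check it now against the box's front and side edges in this still image.

```bash
python3 -c "
from h import *
def edges(name,org,yaw,xs,nm):
    im,pc=load(name,'wrist'); lab=cv2.cvtColor(im,cv2.COLOR_BGR2LAB)[:,:,2].astype(float) # b: blue low, cream high
    lab=cv2.GaussianBlur(lab,(3,3),0)
    a=np.radians(yaw);R=np.array([[np.cos(a),-np.sin(a)],[np.sin(a),np.cos(a)]])
    def scan(p0,dirn,L=.02):
        t=np.linspace(-L,L,161); X=np.c_[(np.array(p0)+t[:,None]*np.array(dirn))@R.T+org,np.full(161,.045)]
        q=proj(pc,X); v=cv2.remap(lab.astype(np.float32),q[:,0].astype(np.float32)[None],q[:,1].astype(np.float32)[None],1)[0]
        ok=(q[:,0]>1)&(q[:,0]<510)&(q[:,1]>1)&(q[:,1]<382)
        g=np.abs(np.gradient(v))*ok; i=g.argmax(); return round(t[i]*1000,1),round(g[i],1),q[80].round().tolist()
    print(nm)
    for y in (-.08,-.07,-.06,-.05,.05,.06,.07,.08): print(' front y',y,scan((-.13,y),(-1,0)))
    for x in xs: print(' side x',x,'L',scan((x,.09),(0,1)),'R',scan((x,-.09),(0,-1)))
edges('wbal',np.array([.5887,-.2627]),9.8,(-.1,-.05,0,.05,.08),'wbal')
edges('wbal2',np.array([.5887,-.2627]),9.8,(-.12,-.1,-.08,-.06,-.03,0),'wbal2')
"
```

```text
wbal
 front y -0.08 (np.float64(-2.2), np.float32(1.5), [322.0, 228.0])
 front y -0.07 (np.float64(-3.0), np.float32(1.5), [315.0, 228.0])
 front y -0.06 (np.float64(-2.5), np.float32(1.5), [307.0, 229.0])
 front y -0.05 (np.float64(-2.5), np.float32(1.5), [300.0, 229.0])
 front y 0.05 (np.float64(-1.8), np.float32(1.4), [225.0, 235.0])
 front y 0.06 (np.float64(-1.5), np.float32(1.4), [218.0, 236.0])
 front y 0.07 (np.float64(-2.0), np.float32(1.4), [210.0, 236.0])
 front y 0.08 (np.float64(-2.0), np.float32(1.3), [203.0, 237.0])
 side x -0.1 L (np.float64(-0.5), np.float32(1.4), [192.0, 216.0]) R (np.float64(-2.2), np.float32(2.3), [330.0, 206.0])
 side x -0.05 L (np.float64(-0.3), np.float32(1.3), [187.0, 180.0]) R (np.float64(-2.2), np.float32(2.3), [329.0, 169.0])
 side x 0 L (np.float64(-0.8), np.float32(1.3), [181.0, 140.0]) R (np.float64(-3.0), np.float32(2.2), [329.0, 128.0])
 side x 0.05 L (np.float64(-0.5), np.float32(1.3), [175.0, 98.0]) R (np.float64(-2.2), np.float32(2.3), [328.0, 85.0])
 side x 0.08 L (np.float64(-0.8), np.float32(1.4), [171.0, 71.0]) R (np.float64(-1.
[... 597 characters left out ...]
t64(-1.5), np.float32(2.8), [166.0, 209.0]) R (np.float64(-2.2), np.float32(4.2), [347.0, 207.0])
 side x -0.1 L (np.float64(-1.5), np.float32(2.3), [164.0, 190.0]) R (np.float64(-1.8), np.float32(3.3), [348.0, 188.0])
 side x -0.08 L (np.float64(-1.3), np.float32(2.4), [162.0, 170.0]) R (np.float64(-2.2), np.float32(4.0), [350.0, 168.0])
 side x -0.06 L (np.float64(-1.5), np.float32(2.3), [160.0, 149.0]) R (np.float64(-2.0), np.float32(3.7), [352.0, 147.0])
 side x -0.03 L (np.float64(-1.5), np.float32(2.3), [157.0, 116.0]) R (np.float64(-2.2), np.float32(3.6), [354.0, 114.0])
 side x 0 L (np.float64(-2.0), np.float32(2.2), [153.0, 82.0]) R (np.float64(-2.2), np.float32(3.9), [357.0, 79.0])
```

The box edges in the still image say the balance sits about 1.7 mm further back in x and 0.5 mm to the right of the first, moving measurement. The corrected rest is about (0.5871, -0.2635) at 9.6°.

Emit:
drive_tool([
  {"rot": [0,0,0.005],"linear": [-0.0027,0.0012,0.005],"claw": -1},
  {"rot": [0,0,0],"linear": [0,0,0.012],"claw": -1},
  {"rot": [0,0,0],"linear": [0,0,0.02],"claw": -1},
  {"rot": [0,0,0],"linear": [0,0,0.015],"claw": -1},
  {"rot": [0,0,0],"linear": [0,0,0.007],"claw": -1},
])

```text
clock: 15.75
eef_pos: [0.4987, -0.276, 0.1311]
tcp_rot: [[0.988, 0.152, -0.001], [0.152, -0.988, 0.001], [-0.001, -0.001, -1.0]]
wrist_force: [-0.2, 0.1, -3.4]
gripper_width: 0.0209
```

Emit:
drive_tool([
  {"rot": [0,0,0],"linear": [0,0,0.003],"claw": -1},
  {"rot": [0,0,0],"linear": [0,0,0],"claw": -1},
  {"rot": [0,0,0],"linear": [0,0,0],"claw": -1},
])

```text
clock: 16.12
eef_pos: [0.4992, -0.2764, 0.1299]
tcp_rot: [[0.988, 0.152, 0.0], [0.152, -0.988, -0.0], [0.0, 0.0, -1.0]]
wrist_force: [0.4, 0.1, -4.2]
gripper_width: 0.0214
```

```bash
python3 -c "
from h import *
t,a=platetool('wbal3',(.5871,-.2635),9.6); t[2]=status.observe()['eef_pos'][2]; plan(t,a,1,1)
"
```

```text
(4, 4, 2) yaw rel 0.89 centre in tool [0.089  0.0007 0.0235] world [ 0.5873 -0.2636  0.1064] span [np.float64(0.0578), np.float64(0.0578), np.float64(0.0577), np.float64(0.0577)]
TCP target [ 0.4991 -0.2763  0.    ] yaw 8.71
from [ 0.4992 -0.2764  0.1298] yaw 8.76 rot [ 0.0001 -0.0003  0.0009] d [-0.0001  0.0001  0.    ]
0 rot [0.0001, -0.0003, 0.0009] lin [-0.0001, -0.0001, -0.0]
```

Emit:
drive_tool([
  {"rot": [0,0,0],"linear": [0,0,0.003],"claw": -1},
  {"rot": [0,0,0],"linear": [0,0,0.003],"claw": -1},
  {"rot": [0,0,0],"linear": [0,0,0.002],"claw": -1},
  {"rot": [0,0,0],"linear": [0,0,0.002],"claw": -1},
  {"rot": [0,0,0],"linear": [0,0,0.002],"claw": -1},
])

```text
clock: 16.8
eef_pos: [0.4991, -0.2763, 0.1173]
tcp_rot: [[0.988, 0.152, -0.0], [0.152, -0.988, 0.0], [0.0, -0.0, -1.0]]
wrist_force: [0.2, -0.7, -2.2]
gripper_width: 0.0209
```

Emit:
drive_tool([
  {"rot": [0,0,0],"linear": [0,0,0.0015],"claw": -1},
  {"rot": [0,0,0],"linear": [0,0,0],"claw": -1},
  {"rot": [0,0,0],"linear": [0,0,0],"claw": -1},
])

```text
clock: 17.18
eef_pos: [0.499, -0.2763, 0.1159]
tcp_rot: [[0.988, 0.152, -0.0], [0.152, -0.988, 0.0], [-0.0, -0.0, -1.0]]
wrist_force: [-0.2, 0.3, -2.1]
gripper_width: 0.021
```

```bash
python3 -c "
from h import *
s=status.observe();print(s['eef_pos'],s['wrist_force'],s['wrist_torque'])
t,a=platetool('wbal4',(.5871,-.2635),9.6); im,pc=shot('scene4','scene')
cv2.imwrite('pics/set.png',np.vstack([cv2.resize(im[170:290,100:230],(650,600),interpolation=2)]))
"
```

```text
[ 0.49903865 -0.2763065   0.11591256] [-0.22677755  0.3142887  -2.12112736] [-0.01612017  0.06077321  0.01056174]
(4, 4, 2) yaw rel 0.88 centre in tool [0.0877 0.0008 0.0235] world [ 0.5858 -0.2637  0.0924] span [np.float64(0.0599), np.float64(0.06), np.float64(0.06), np.float64(0.06)]
TCP target [ 0.5003 -0.276   0.    ] yaw 8.72
```

The force is back to the lifter's weight alone, so the plate is resting on the rails. Now I'll draw the blade straight out.

Emit:
drive_tool([
  {"rot": [0,0,0],"linear": [-0.006,0,0],"claw": -1},
  {"rot": [0,0,0],"linear": [-0.014,0,0],"claw": -1},
  {"rot": [0,0,0],"linear": [-0.02,0,0],"claw": -1},
  {"rot": [0,0,0],"linear": [-0.02,0,0],"claw": -1},
  {"rot": [0,0,0],"linear": [-0.02,0,0],"claw": -1},
])

```text
clock: 17.9
eef_pos: [0.4183, -0.2887, 0.116]
tcp_rot: [[0.988, 0.152, -0.0], [0.152, -0.988, 0.0], [-0.0, -0.0, -1.0]]
wrist_force: [0.4, -0.1, -2.0]
gripper_width: 0.0211
```

Emit:
drive_tool([
  {"rot": [0,0,0],"linear": [-0.02,0,0],"claw": -1},
  {"rot": [0,0,0],"linear": [-0.02,0,0],"claw": -1},
  {"rot": [0,0,0],"linear": [-0.02,0,0],"claw": -1},
  {"rot": [0,0,0],"linear": [-0.005,0,0],"claw": -1},
  {"rot": [0,0,0],"linear": [0,0,0],"claw": -1},
])

```text
clock: 18.52
eef_pos: [0.3556, -0.2986, 0.1161]
tcp_rot: [[0.988, 0.152, 0.0], [0.152, -0.988, 0.0], [0.0, -0.0, -1.0]]
wrist_force: [-0.2, -0.5, -2.5]
gripper_width: 0.0212
```

```bash
python3 -c "
from h import *
s=status.observe();print(s['eef_pos'],s['wrist_force'])
plan((*np.array(s['eef_pos'])[:2],.19),np.radians(8.7),2)
plan((.519,.0216,.19),np.radians(-14.2),8,5)"
```

```text
[ 0.35556153 -0.29858487  0.11605085] [-0.22320517 -0.50110465 -2.45570383]
from [ 0.3556 -0.2986  0.1161] yaw 8.72 rot [-0.0001 -0.0001  0.0003] d [0.     0.     0.0739]
0 rot [-0.0001, -0.0001, 0.0001] lin [0.0, -0.0, -0.037]
1 rot [-0.0001, -0.0001, 0.0001] lin [0.0, -0.0, -0.037]
from [ 0.3556 -0.2986  0.1161] yaw 8.72 rot [-1.e-04 -1.e-04  4.e-01] d [0.1634 0.3202 0.0739]
0 rot [-0.0, -0.0, 0.08] lin [0.0263, -0.0365, -0.0092]
1 rot [-0.0, -0.0, 0.08] lin [0.0233, -0.0384, -0.0092]
2 rot [-0.0, -0.0, 0.08] lin [0.0201, -0.0402, -0.0092]
3 rot [-0.0, -0.0, 0.08] lin [0.0168, -0.0417, -0.0092]
4 rot [-0.0, -0.0, 0.08] lin [0.0135, -0.0429, -0.0092]
5 rot [-0.0, -0.0, 0.0] lin [0.01, -0.0438, -0.0092]
6 rot [-0.0, -0.0, 0.0] lin [0.01, -0.0438, -0.0092]
7 rot [-0.0, -0.0, 0.0] lin [0.01, -0.0438, -0.0092]
```

Emit:
drive_tool([
  {"rot": [0,0,0],"linear": [-0.01,0,-0.015],"claw": -1},
  {"rot": [0,0,0],"linear": [0,0,-0.03],"claw": -1},
  {"rot": [0,0,0],"linear": [0,0,-0.03],"claw": -1},
  {"rot": [0,0,0.08],"linear": [0.028,-0.0365,0],"claw": -1},
  {"rot": [0,0,0.08],"linear": [0.025,-0.0385,0],"claw": -1},
])

```text
clock: 19.15
eef_pos: [0.3905, -0.2187, 0.1922]
tcp_rot: [[1.0, -0.011, 0.001], [-0.011, -1.0, -0.0], [0.001, 0.0, -1.0]]
wrist_force: [0.7, -0.7, -2.9]
gripper_width: 0.0211
```

Emit:
drive_tool([
  {"rot": [0,0,0.08],"linear": [0.0215,-0.04,0],"claw": -1},
  {"rot": [0,0,0.08],"linear": [0.018,-0.0415,0],"claw": -1},
  {"rot": [0,0,0.08],"linear": [0.0145,-0.043,0],"claw": -1},
  {"rot": [0,0,0],"linear": [0.011,-0.044,0],"claw": -1},
  {"rot": [0,0,0],"linear": [0.011,-0.044,0],"claw": -1},
])

```text
clock: 19.77
eef_pos: [0.4983, -0.0184, 0.1921]
tcp_rot: [[0.97, -0.244, 0.001], [-0.244, -0.97, 0.0], [0.001, -0.0, -1.0]]
wrist_force: [0.2, 0.2, -1.9]
gripper_width: 0.0209
```

Emit:
drive_tool([
  {"rot": [0,0,0],"linear": [0.011,-0.044,0],"claw": -1},
  {"rot": [0,0,0],"linear": [0,0,0],"claw": -1},
])

```text
clock: 20.02
eef_pos: [0.5199, 0.0224, 0.1916]
tcp_rot: [[0.97, -0.241, -0.0], [-0.241, -0.97, 0.001], [-0.0, -0.001, -1.0]]
wrist_force: [-0.5, -0.3, -2.0]
gripper_width: 0.0212
```

```bash
python3 -c "
from h import *
plan((.519,.0216,.045),np.radians(-14.2),5,1)"
```

```text
from [0.5199 0.0224 0.1916] yaw -13.95 rot [-0.0009  0.0003  0.0043] d [-0.0009 -0.0008 -0.1466]
0 rot [-0.0009, 0.0003, 0.0043] lin [-0.0001, 0.0002, 0.0293]
1 rot [-0.0, 0.0, 0.0] lin [-0.0001, 0.0002, 0.0293]
2 rot [-0.0, 0.0, 0.0] lin [-0.0001, 0.0002, 0.0293]
3 rot [-0.0, 0.0, 0.0] lin [-0.0001, 0.0002, 0.0293]
4 rot [-0.0, 0.0, 0.0] lin [-0.0001, 0.0002, 0.0293]
```

Emit:
drive_tool([
  {"rot": [0,0,0],"linear": [0,0,0.04],"claw": -1},
  {"rot": [0,0,0],"linear": [0,0,0.045],"claw": -1},
  {"rot": [0,0,0],"linear": [0,0,0.04],"claw": -1},
  {"rot": [0,0,0],"linear": [0,0,0.018],"claw": -1},
  {"rot": [0,0,0],"linear": [0,0,0],"claw": -1},
])

```text
clock: 20.65
eef_pos: [0.5185, 0.0197, 0.0476]
tcp_rot: [[0.97, -0.245, -0.002], [-0.245, -0.97, 0.001], [-0.002, 0.0, -1.0]]
wrist_force: [-0.1, 0.4, -1.0]
gripper_width: 0.0208
```

Emit:
drive_tool([
  {"rot": [0,0,0],"linear": [0,0,0.002],"claw": -1},
  {"rot": [0,0,0],"linear": [0,0,0.0015],"claw": -1},
  {"rot": [0,0,0],"linear": [0,0,0.001],"claw": -1},
  {"rot": [0,0,0],"linear": [0,0,0.0005],"claw": -1},
  {"rot": [0,0,0],"linear": [0,0,0],"claw": -1},
])

```text
clock: 21.28
eef_pos: [0.5192, 0.0202, 0.043]
tcp_rot: [[0.97, -0.245, -0.0], [-0.245, -0.97, 0.0], [-0.0, -0.0, -1.0]]
wrist_force: [-0.5, 0.6, -1.6]
gripper_width: 0.0208
```

Emit:
drive_tool([
  {"rot": [0,0,0],"linear": [0,0,0.001],"claw": -1},
  {"rot": [0,0,0],"linear": [0,0,0],"claw": -1},
])

```text
clock: 21.52
eef_pos: [0.5193, 0.0202, 0.0421]
tcp_rot: [[0.97, -0.245, 0.0], [-0.245, -0.97, 0.0], [-0.0, -0.0, -1.0]]
wrist_force: [-0.7, 0.5, 1.4]
gripper_width: 0.021
```

Emit:
drive_tool([
  {"rot": [0,0,0],"linear": [0,0,0.0005],"claw": -1},
  {"rot": [0,0,0],"linear": [0,0,0],"claw": -1},
])

```text
clock: 21.78
eef_pos: [0.5192, 0.0202, 0.0419]
tcp_rot: [[0.97, -0.245, 0.0], [-0.245, -0.97, 0.0], [-0.0, -0.0, -1.0]]
wrist_force: [-5.1, 0.1, 8.2]
gripper_width: 0.021
```

The lifter is on the bench (the force has turned upward). I'll open, let the fingers clear, then rise.

Emit:
drive_tool([
  {"rot": [0,0,0],"linear": [0,0,0],"claw": 1},
  {"rot": [0,0,0],"linear": [0,0,0],"claw": 1},
  {"rot": [0,0,0],"linear": [0,0,0],"claw": 1},
  {"rot": [0,0,0],"linear": [0,0,0],"claw": 1},
  {"rot": [0,0,0],"linear": [0,0,0],"claw": 1},
])

```text
clock: 22.4
eef_pos: [0.5191, 0.0202, 0.0414]
tcp_rot: [[0.97, -0.245, -0.0], [-0.245, -0.97, 0.0], [-0.0, -0.0, -1.0]]
wrist_force: [-0.1, -0.3, -0.5]
gripper_width: 0.0854
```

Emit:
drive_tool([
  {"rot": [0,0,0],"linear": [0,0,-0.03],"claw": 1},
  {"rot": [0,0,0],"linear": [0,0,-0.06],"claw": 1},
  {"rot": [0,0,0],"linear": [0,0,-0.06],"claw": 1},
  {"rot": [0,0,0],"linear": [0,0,-0.06],"claw": 1},
  {"rot": [0,0,0],"linear": [0,0,-0.03],"claw": 1},
])

```text
clock: 23.02
eef_pos: [0.5196, 0.0201, 0.285]
tcp_rot: [[0.97, -0.245, 0.004], [-0.245, -0.97, 0.0], [0.003, -0.001, -1.0]]
wrist_force: [0.3, 0.3, -0.5]
gripper_width: 0.0853
```

```bash
python3 -c "
from h import *
plan((.56,-.2635,.285),np.radians(9),7,3)"
```

```text
from [0.5196 0.0201 0.285 ] yaw -14.16 rot [-2.000e-04 -3.600e-03 -4.043e-01] d [ 0.0404 -0.2836  0.    ]
0 rot [-0.0001, -0.0012, -0.1348] lin [0.0155, 0.0379, 0.0]
1 rot [-0.0001, -0.0012, -0.1348] lin [0.0103, 0.0396, 0.0]
2 rot [-0.0001, -0.0012, -0.1348] lin [0.0049, 0.0406, -0.0]
3 rot [-0.0, -0.0, -0.0] lin [-0.0006, 0.0409, -0.0]
4 rot [-0.0, -0.0, -0.0] lin [-0.0006, 0.0409, -0.0]
5 rot [-0.0, -0.0, -0.0] lin [-0.0006, 0.0409, -0.0]
6 rot [-0.0, -0.0, -0.0] lin [-0.0006, 0.0409, -0.0]
```

Time is plentiful, so I'll take one static look from above the balance to check the placing.

Emit:
drive_tool([
  {"rot": [0,0,-0.135],"linear": [0.0155,0.038,0],"claw": 1},
  {"rot": [0,0,-0.135],"linear": [0.0105,0.0395,0],"claw": 1},
  {"rot": [0,0,-0.135],"linear": [0.005,0.0405,0],"claw": 1},
  {"rot": [0,0,0],"linear": [-0.0005,0.041,0],"claw": 1},
  {"rot": [0,0,0],"linear": [-0.0005,0.041,0],"claw": 1},
])

```text
clock: 23.65
eef_pos: [0.5488, -0.1838, 0.2814]
tcp_rot: [[0.988, 0.157, -0.0], [0.157, -0.988, 0.0], [-0.0, -0.0, -1.0]]
wrist_force: [1.0, -0.2, -0.5]
gripper_width: 0.0851
```

Emit:
drive_tool([
  {"rot": [0,0,0],"linear": [-0.0005,0.041,0],"claw": 1},
  {"rot": [0,0,0],"linear": [-0.0005,0.041,0],"claw": 1},
  {"rot": [0,0,0],"linear": [0,0,0],"claw": 1},
  {"rot": [0,0,0],"linear": [0,0,0],"claw": 1},
  {"rot": [0,0,0],"linear": [0,0,0],"claw": 1},
])

```text
clock: 24.28
eef_pos: [0.5607, -0.2627, 0.2816]
tcp_rot: [[0.987, 0.158, 0.0], [0.158, -0.987, 0.0], [0.0, -0.0, -1.0]]
wrist_force: [0.1, -0.3, 0.4]
gripper_width: 0.0854
```

```bash
python3 -c "
from h import *
im,pc=shot('wfin','wrist'); shot('topf','top'); sc,_=shot('scenef','scene'); print(pc[2],status.observe()['eef_pos'])
q=proj(pc,[[.5871,-.2635,.098]])[0]; print('expected px',q)
o=np.hstack([cv2.resize(im[20:260,140:360],(440,480)),cv2.resize(sc[130:290,90:210],(360,480),interpolation=2)]); cv2.imwrite('pics/fin.png',o)
g=im.max(2); x0,y0,x1,y1=int(q[0])-60,int(q[1])-75,int(q[0])+60,int(q[1])+75
n,l,st,ce=cv2.connectedComponentsWithStats((g[max(y0,0):y1,x0:x1]<140).astype(np.uint8))
for t in (130,140,150):
    n,l,st,ce=cv2.connectedComponentsWithStats((g[max(y0,0):y1,x0:x1]<t).astype(np.uint8))
    k=[i for i in range(1,n) if 70<st[i,4]<300 and .75<st[i,2]/st[i,3]<1.33]
    W=ray(pc,ce[k]+[x0,max(y0,0)],.098)[:,:2]; d=np.linalg.svd(W-W.mean(0))[2][0]; print(t,len(k),W.mean(0).round(4),np.degrees(np.arctan2(d[1]*np.sign(d[0]),abs(d[0]))).round(2))
"
```

```text
[ 0.63222542 -0.25062418  0.4241711 ] [ 0.56074625 -0.26292771  0.28162487]
expected px [257.74440518 144.67447521]
130 24 [ 0.5868 -0.2635] 9.65
140 24 [ 0.5868 -0.2636] 9.74
150 24 [ 0.5868 -0.2636] 9.66
```

View pics/fin.png

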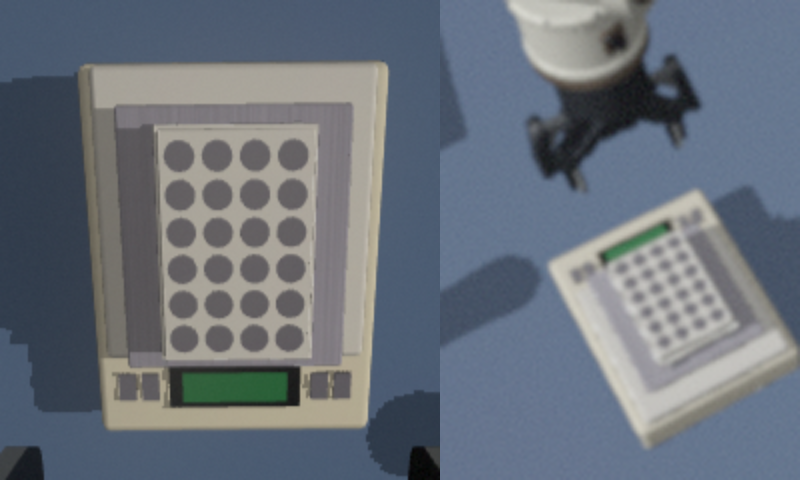

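The plate sits square on the pan. As a last check, I'll compare the pan centre from its corners in this same still view: (116,106), (351,102), (341,363), (130,367) in the crop. I'll also check that the lifter lies flat and the bystanders haven't moved, from before and after top views.

```bash
python3 -c "
from h import *
im,pc=load('wfin','wrist')
w=ray(pc,np.array([(116,106),(351,102),(341,363),(130,367)])/2+[140,20]-.25,.07)[:,:2]
print('pan',w.mean(0).round(4),[np.linalg.norm(w[i]-w[i-1]).round(4) for i in range(4)],np.degrees(np.arctan2(*((w[0]-w[3])+(w[1]-w[2]))[::-1])))
a=cv2.imread('pics/top0.png').astype(int);b=cv2.imread('pics/topf.png').astype(int); D=np.abs(a-b).max(2)
for n,(u,v) in dict(tip=(268,142),bottle=(132,209),beaker=(392,215),lifter=(257,197),yellow=(223,230)).items():
    r=D[v-16:v+17,u-14:u+15]; print(n,r.mean().round(1),(r>40).sum())
"
```

```text
pan [ 0.5873 -0.263 ] [np.float64(0.1485), np.float64(0.1264), np.float64(0.1479), np.float64(0.128)] 9.795168673801022
tip 4.8 0
bottle 11.3 70
beaker 5.1 10
lifter 5.6 0
yellow 11.3 72
```

```bash
python3 -c "
from h import *
for n in('top0','topf'):
    h=cv2.cvtColor(cv2.imread(f'pics/{n}.png'),cv2.COLOR_BGR2HSV)
    for (u,v),lo,hi in (((132,209),3,16),((223,230),22,32)):
        c=h[v-24:v+25,u-20:u+21]; m=(c[:,:,0]>=lo)&(c[:,:,0]<=hi)&(c[:,:,1]>110); q=np.argwhere(m); print(n,len(q),q.mean(0).round(2))
from plant import hand_in
print(hand_in())"
```

```text
top0 140 [22.6  19.43]
top0 640 [24.01 20.51]
topf 145 [22.8  19.32]
topf 640 [24.04 20.55]
the job is handed in; nothing more can be done
None
```

The white plate is on the balance, the lifter is back on the bench, and the job is handed in at about 24.5 s of the 72 s allowed. I slid the blade under the plate in the warmer's channel, lifted, carried it level and set it down on the balance rails. I then drew the blade straight out and laid the lifter flat where it had lain at the start. The gripper never touched the plate.

- **Placing:** in a still wrist view, the plate centre came out at (0.5868, -0.2636), yaw 9.7°. The balance pan's centre from its corners in the same view was (0.5873, -0.2630), yaw 9.8°. That is under 1 mm and about 0.1° off.
- **Slip and contact:** the plate did not shift on the blade during the carry. The wrist force stayed under about 10 N in every reading.
- **Lifter and bystanders:** the lifter, tip box and beaker look the same in the before and after top views. The bottle's surroundings showed some pixel differences, but its position agreed to 0.2 pixel, so I put those down to the arm's shadow.
- **One disagreement:** my first balance measurement, taken while the arm was still settling, was about 1.7 mm off. I corrected it from a still image before lowering the plate.

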